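# Turn the dusting brush bristles-up in its crock

### The job

Someone put the dusting brush back in its dark crock bristles-down, which crushes the bristles. Pull it out, turn it end for end and stand it in the same crock again handle-down, with the end of the handle on the bottom and the bristles up in the air; the table is free if you want to lay the brush down to change your grip. Hold it by the wooden handle or the brass ferrule, never squeeze the bristles, never let the brush drop, and leave the crock standing where it is and the candle holder, books and dish alone.

Things in the scene. Friction and masses are not known exactly. Their poses are not given: they have to be found in the camera images.
- brush: Round dusting brush, 200 mm long, about 95 g (varies by a third), loose. Origin on the axis at the end of the wooden handle; z runs along the brush from handle end to bristles. Handle: knob 28 mm thick at 4 to 25 mm, rounded end, tapering to 19-21 mm thick from 36 to 128 mm. Centre of mass at 91 mm. Starts bristles-down in the crock, leaning about 30 degrees on its rim in any direction.
- brush_ferrule (a point): Middle of the brass ferrule that joins handle and bristles, on the axis, 139 mm along the brush's z from the handle end. The ferrule is 26 mm thick and spans 128 to 150 mm. Axes as the brush. When the brush lies on the table its axis is 14 mm high at the knob and 23.5 mm high at the bristles, and it may roll a little.
- bristles: The bristle bundle, a stiff part fixed to the brush, with the same origin (handle end) and axes; it spans 150 to 200 mm along z, flares from 25 to 47 mm thick (widest at 190 mm) and ends in a flat 34 mm wide. The fingers must not squeeze it.
- brush_tip (a point): Centre of the far end of the bristles, 200 mm along the brush's z from the handle end. Axes as the brush.
- crock: Charcoal stoneware crock, straight-sided and round, open on top, loose, about 0.95 kg, standing on the table. 90 mm outside diameter (86 mm at the foot), 99 mm high, wall 6 mm, inside diameter 78 mm at the mouth (about 75 mm near the floor), inner floor 9 mm above the table. Origin at the centre of its underside, z up.
- crock_mouth (a point): Centre of the crock's mouth, level with the rim, 99 mm above its underside.
- candle_glass: Clear glass candle holder on a low foot, with an ivory pillar candle in it, 96 mm across at the widest, 115 mm high, loose, 0.55 kg. Origin at the centre of its underside. It stands in the far row beside the books, on either side. Leave alone.
- books: Two closed books stacked, cream below and dark red on top, 120 x 172 mm and 46 mm high together, loose, 0.8 kg. Origin at the centre of the underside. They lie in the far row. Leave alone.
- dish: Low white ceramic dish with two keys in it, 116 mm across, 24 mm high, loose, 0.3 kg. Origin at the centre of its underside. It stands across from the crock, left or right; the table between them is clear. Leave alone.
There are look-alikes about, which are no part of the job. Several things look just like the crock: the one meant starts farthest to the robot's right.

How it is judged (in metres and radians):
On the way, in this order (a step that is already met when the one before it is completed fails the run):
1. the brush is pulled right out of the crock: the bristle end is above the rim (z of brush_tip in the frame of crock above 0.102 m), for 0.1 s.
2. the handle end is in the crock's mouth, below the rim, with the bristles above it (z of brush in the frame of crock below 0.095 m and horizontal distance between brush and crock_mouth below 0.039 m and z of brush_tip in the frame of crock above 0.16 m), for 0.1 s.
At the end, for the whole second after the job is handed in: Brush released and at rest in the crock handle-down: handle end inside it, less than 22 mm above its underside (floor at 9 mm), bristle end over 160 mm above, leaning under 39 degrees; crock upright on the table (within 3.4 degrees), within 50 mm of where it stood (z of brush in the frame of crock below 0.022 m and horizontal distance between brush and crock below 0.039 m and z of brush_tip in the frame of crock above 0.16 m and angle between brush's own z axis and vertical below 0.68 rad and linear speed of brush below 0.03 m/s and angular speed of brush below 0.3 rad/s and angle between crock's own z axis and vertical below 0.06 rad and linear speed of crock below 0.02 m/s and height (world z) of crock below 0.005 m and distance of crock from where it was at the start of the episode below 0.05 m); the robot touches nothing.
It fails at once if the fingers squeeze the bristles (more than 5 N) (contact force between the fingers and bristles above 5 N).
It fails at once if the brush is dropped: it falls freely at over 0.8 m/s (a drop of more than about 33 mm) (contact force between brush and anything else below 0.02 N and linear speed of brush above 0.8 m/s).
It fails at once if the crock is tipped (more than 20 degrees) (angle between crock's own z axis and vertical above 0.35 rad).
It fails at once if the candle holder, the books or the dish are moved by more than 30 mm, or the candle holder is tipped by more than 17 degrees (distance of any of candle_glass, books, dish from where it was at the start of the episode above 0.03 m or angle between candle_glass's own z axis and vertical above 0.3 rad).
It also fails if it takes over 69 s, if anything falls off the work surface, if the arm or the gripper's body presses on something with over 40 N, if the wrist force passes 120 N, or if a joint passes its speed limit or range.

### The arm

A 6-joint arm with a two-finger parallel gripper is mounted at the origin on the work surface. World frame = base frame: x ahead of the robot, y to its left, z up, the work surface at z = 0. Lengths are in mm, angles in rad, forces in N, time in s.
With the tool pointing down it reaches from about 350 to 875 mm from the base axis. Payload 4.2 kg.
Tool frame: the origin (TCP) lies at the very end of the fingers, on their centre line; the grasp point (between the pads) lies 19 mm behind it; x points along the fingers, y is the direction in which the jaws open and shut, and the axes are right-handed (so a half turn about x gives the same grasp; the last joint's range is limited). The gripper opens to 87 mm and grips with 3 to 60 N. Pads are 19 mm wide; open, the fingers measure 117 mm over their backs; the gripper's body (75 mm by 190 mm) begins 51 mm behind the grasp point.
Start: joints at [-1.063, 0.385, 0.008, 0, -1.194, -0.259], TCP at [153.918, -605.73, 222.55] pointing down, gripper open.
Joint ranges: [-3.14, 3.14], [-1.21, 2.06], [-1.07, 1.41], [-3.16, 2.05], [-2.99, -0.16], [-3.1, 3.1]. Speed limits (rad/s): [2.79, 2.79, 3.14, 3.14, 3.14, 3.14].

### API

Orientations are given as a unit quaternion [x, y, z, w].
In Python, from cell import telemetry, viewer, order gives the robot as it stands.
- The arm moves only by the tool move_arm, never from a script. Its argument "rows" is a list of rows, each a list of 3 entries, a list of its own where there are three numbers: the shift along the tool's x, y, z in mm, then the turn, a rotation vector about the tool's x, y, z in degrees, then the opening, from 0 (shut) to 1 (fully open). In form: [[[dx, dy, dz], [wx, wy, wz], fingers], ...]. A call has 1 to 20 rows; each row is the pose to reach, as a shift and turn from the pose commanded when the call began, along the tool's axes at that moment; what a row does not reach only later rows make up. A row lasts 1/12 s, in which the tool goes at most 41.7 mm and 7.16 degrees, less where a joint would pass 70% of its speed; a pose out of reach is approached as far as the arm can. A call with a gripper value outside its range is refused whole. The fingers move at their own pace and stop on an object; the grip force is fixed at half the most. Time passes only in rows, so rows that repeat a pose let the fingers close. It gives the time, the measured TCP pose, the force and the opening at its end, in the units of the state.
- telemetry.read_state(): the state, without advancing time (a new reading comes with each control period).
- viewer.camera(name): name is "scene" or "side" or "wrist"; returns a dict with "image" (480x640x3 uint8, red, green, blue), "camera_matrix" (3x3 intrinsics, pixels), "D" ([k1, k2, p1, p2, k3] as OpenCV has them; the pictures are not rectified), "rvec" (rotation vector, rad) and "tvec" (3), from world to camera coordinates, as OpenCV has them; the wrist camera has in their place "mount" (4x4, takes a point from camera to tool coordinates, whose origin is the TCP and whose axes are the tool frame's). Camera axes: x right, y down, z forward; pixel columns grow to the right and rows downward; lengths in mm; the calibration is good to about 2 mm. A picture is of the moment at which its call begins: read the wrist's pose just before it. There is no depth.
- order.sign_off(): hands the job in, once; it reports no verdict.
The state is a dict: "t": time; "joint_pos": joint angles; "qd": joint speeds; "joint_torque": joint torques, N m; "ee_pos": TCP position; "tcp_rot": TCP orientation; "force": force on the tool from outside, world axes, zero at the start; "wrist_torque": the same for the moment, N m; "grip_width": opening from 0.0 (shut) to 1.0 (fully open).
Only numpy, scipy, OpenCV 4.12 (cv2) and the standard library are available. Lean on these libraries where they do the work, as an engineer would, in place of code of your own. Each camera call takes 0.05 s, during which the arm holds its last target. There are 200 camera calls.

## Working session

There is one attempt and no reset: what is moved stays moved. The work goes in short steps, Python scripts to look and compute and a tool call to move; the robot and the scene stay as the last step left them, time stands still between calls to the robot, and variables do not carry over. Pictures are saved under pics/ and viewed, about 8 in all and at most 12, crops included, and the job is handed in when it is done.

Besides the shell and the picture viewer there is one more tool, called in YAML: its name, and indented under it one key for each argument. move_arm: Moves the arm, as the interface text tells. Its arguments: {"type":"object","properties":{"rows":{"type":"array"}},"required":["rows"]}

```bash
ls; mkdir -p pics; python3 - <<'E'
from cell import telemetry, viewer
import cv2,numpy as np,pickle
print(telemetry.read_state())
d={}
for n in("scene","side"):
    c=viewer.camera(n);d[n]=c
    cv2.imwrite(f"pics/{n}0.png",c["image"][:,:,::-1])
    R=cv2.Rodrigues(np.array(c["rvec"]))[0];print(n,(-R.T@np.array(c["tvec"])).ravel(),R[2],c["D"])
pickle.dump(d,open("c0.pkl","wb"))
E
```

```text
pics
{'t': 0.0, 'joint_pos': array([-1.06339806e+00,  3.85525140e-01,  6.62957131e-03, -5.09171356e-04,
       -1.19396567e+00, -2.58596620e-01]), 'qd': array([ 1.56268865e-03,  1.11364962e-03, -1.71690487e-03,  7.35159667e-04,
        2.12650967e-03, -6.69127216e-05]), 'joint_torque': array([ 3.89405670e-05, -3.90668142e+01,  1.87405479e+01,  4.21970710e+00,
        1.10950755e-02, -1.92310845e-04]), 'ee_pos': array([ 153.77564095, -605.17306676,  221.47850442]), 'tcp_rot': array([-0.08693232,  0.70176787,  0.0884117 ,  0.70153261]), 'force': array([-0.41184521, -0.95227342,  0.28628252]), 'wrist_torque': array([ 0.01175904, -0.01305701,  0.02044631]), 'grip_width': 0.9994317384573635}
scene [1097.22134187  363.17705583  997.06711613] [-0.50855548 -0.32371725 -0.79785867] [-0.11322557  0.          0.          0.          0.        ]
side [ 131.21151999 1031.87440212  793.5943848 ] [ 0.32381659 -0.79529433 -0.51249365] [-0.00540417  0.          0.          0.          0.        ]
```

View pics/scene0.png

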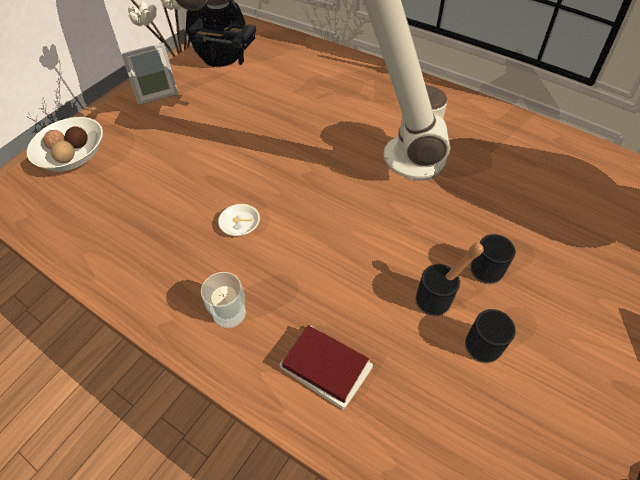

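View pics/side0.png

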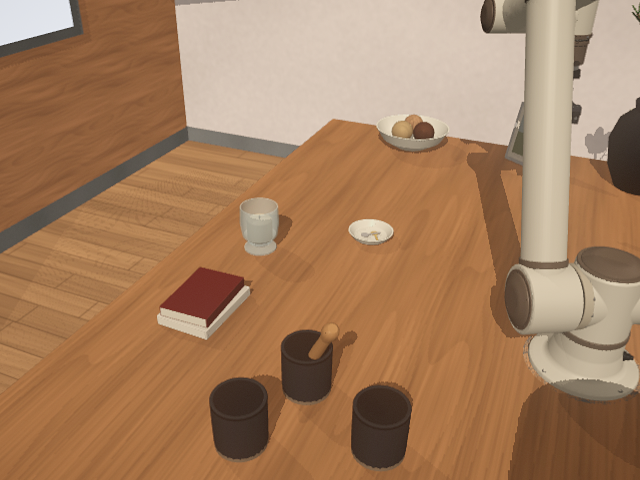

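The scene picture shows the brush in the leftmost of three black crocks (rim about (440,278)), with the knob at (475,249). The dish is at (239,220), the candle at (223,298) and the books at (327,362). The side picture shows the brush crock's mouth at (307,350) and the knob at (330,331).

```bash
cat > h.py <<'E'
import cv2,numpy as np,pickle
from scipy.spatial.transform import Rotation as Ro
def ray(c,uv):
    p=cv2.undistortPoints(np.array([[uv]],float),np.array(c["camera_matrix"]),np.array(c["D"]))[0,0]
    R=cv2.Rodrigues(np.array(c["rvec"]))[0]
    d=R.T@np.array([p[0],p[1],1.]);return (-R.T@np.array(c["tvec"]).ravel()),d/np.linalg.norm(d)
def plane(c,uv,z):
    o,d=ray(c,uv);return o+d*(z-o[2])/d[2]
def tri(c1,u1,c2,u2):
    o,d=ray(c1,u1);p,e=ray(c2,u2)
    s=np.linalg.lstsq(np.c_[d,-e],p-o,rcond=None)[0];a=o+s[0]*d;b=p+s[1]*e
    return (a+b)/2,np.linalg.norm(a-b)
def proj(c,P):
    return cv2.projectPoints(np.array(P,float).reshape(-1,3),np.array(c["rvec"]),np.array(c["tvec"]),np.array(c["camera_matrix"]),np.array(c["D"]))[0].reshape(-1,2)
E
python3 - <<'E'
from h import *
d=pickle.load(open("c0.pkl","rb"))
S,T=d["scene"],d["side"]
for n,c,uv,z in[("crock",S,(440,278),99),("crock",T,(307,350),99),("o1",S,(493,250),99),("o2",S,(492,326),99),("o1",T,(381,406),99),("o2",T,(239,400),99),("dish",S,(239,218),20),("candle",S,(229,318),10),("candle",T,(260,246),10),("books",S,(327,362),46),("dish",T,(371,233),20)]:
    print(n,plane(c,uv,z).round())
print(tri(S,(476,248),T,(330,331)))
out=[]
for c,(x,y) in((S,(405,225)),(T,(270,305))):
    im=c["image"][y:y+100,x:x+80,::-1]
    im=cv2.resize(im,None,fx=5,fy=5,interpolation=cv2.INTER_CUBIC)
    for k in range(0,80,10): cv2.putText(im,str(x+k),(k*5,8),0,.35,(255,255,255));cv2.line(im,(k*5,10),(k*5,18),(255,255,255))
    for k in range(0,100,10): cv2.putText(im,str(y+k),(0,k*5+4),0,.35,(255,255,255))
    out.append(im)
cv2.imwrite("pics/z0.png",np.hstack(out))
E
```

```text
crock [457. 272.  99.]
crock [452. 288.  99.]
o1 [310. 350.  99.]
o2 [510. 423.  99.]
o1 [296. 361.  99.]
o2 [501. 437.  99.]
dish [ 521. -290.   20.]
candle [ 775. -116.   10.]
candle [ 754. -116.   10.]
books [754. 150.  46.]
dish [ 520. -273.   20.]
(array([398.76865426, 317.46974111, 180.77288318]), np.float64(3.11339454041469))
```

View pics/z0.png

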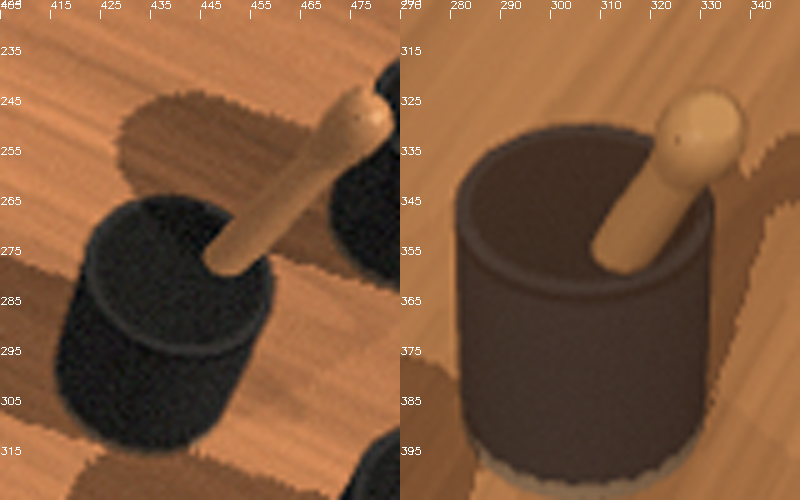

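```bash
python3 - <<'E'
from h import *
d=pickle.load(open("c0.pkl","rb"));S,T=d["scene"],d["side"]
C=tri(S,(440.8,280),T,(307.1,347));print("mouth",C,plane(S,(440.8,280),99),plane(T,(307.1,347),99))
K=tri(S,(476.2,248),T,(331,331.4));L=tri(S,(449.4,276),T,(314.4,355.5));print(K,L)
# axis as intersection of the two image-line planes
def n(c,a,b): return np.cross(ray(c,a)[1],ray(c,b)[1])
h=np.cross(n(S,(476.2,248),(449.4,276)),n(T,(331,331.4),(314.4,355.5)));h/=np.linalg.norm(h);h*=np.sign(h[2]);print("h",h,np.degrees(np.arccos(h[2])))
E=K[0]+13*h;print("handle end",E,"tip",E-200*h)
for P in (E,E-50*h,E-110*h):print(proj(S,P),proj(T,P))
E
```

```text
mouth (array([457.23160858, 275.7041259 ,  94.28961146]), np.float64(0.453218057228266)) [460.77361238 276.32339725  99.        ] [454.95687767 280.53119527  99.        ]
(array([397.43268285, 317.4954809 , 180.04697347]), np.float64(2.181212138350823)) (array([436.74422772, 289.20690039,  94.04346577]), np.float64(1.9396746377482401))
h [-0.39833808  0.28575733  0.87159023] 29.35603680437968
handle end [392.25428782 321.2103262  191.37764641] tip [471.92190367 264.05886006  17.05960115]
[[480.04774369 244.56935609]] [[333.94206912 327.46569974]]
[[465.99397988 259.28906268]] [[324.96189101 340.490169  ]]
[[449.98909031 275.96190688]] [[315.09568365 354.79882885]]
```

```bash
cat >> h.py <<'E'
def pose():
    from cell import telemetry
    s=telemetry.read_state();return s["ee_pos"],Ro.from_quat(s["tcp_rot"]).as_matrix(),s
def rel(p,R,P,G):
    return (R.T@(np.array(P)-p)).round(1).tolist(),np.degrees(Ro.from_matrix(R.T@G).as_rotvec()).round(1).tolist()
def frame(a,y):
    a=np.array(a,float)/np.linalg.norm(a);y=np.array(y,float);y-=a*(a@y);y/=np.linalg.norm(y);return np.c_[a,y,np.cross(a,y)]
E
python3 - <<'E'
from h import *
p,R,s=pose();print(R.round(3))
h=np.array([-.398,.286,.8716]);E=np.array([392.3,321.2,191.4]);G=E-48*h
t=np.radians(50);a=np.array([0,np.sin(t),-np.cos(t)]);y=np.cross(a,h)
for sg in(1,-1):
    F=frame(a,sg*y);print(F.round(3).tolist(),np.degrees(np.arccos(abs(h@a))))
    print("way",rel(p,R,[480,-150,300],F)); print("pre",rel(p,R,G+19*a-90*a,F))
    print("down-facing way, no turn",rel(p,R,[480,-150,300],R))
print(G,G-71*a)
E
```

```text
[[-0.001 -0.246  0.969]
 [ 0.002  0.969  0.246]
 [-1.     0.002 -0.   ]]
[[0.0, 0.906, 0.423], [0.766, 0.272, -0.582], [-0.643, 0.324, -0.694]] 70.0521337756814
way ([-77.8, 361.1, 428.2], [73.8, 23.0, 48.7])
pre ([27.8, 768.4, 460.9], [73.8, 23.0, 48.7])
down-facing way, no turn ([-77.8, 361.1, 428.2], [0.0, 0.0, 0.0])
[[0.0, -0.906, -0.423], [0.766, -0.272, 0.582], [-0.643, -0.324, 0.694]] 70.0521337756814
way ([-77.8, 361.1, 428.2], [-93.7, -51.1, 24.2])
pre ([27.8, 768.4, 460.9], [-93.7, -51.1, 24.2])
down-facing way, no turn ([-77.8, 361.1, 428.2], [0.0, 0.0, 0.0])
[411.404  307.472  149.5632] [411.404      253.08284454 195.20112029]
```

move_arm:
  rows:
    - [[-20, 90, 110], [18, 6, 12], 1]
    - [[-40, 180, 215], [37, 11.5, 24], 1]
    - [[-60, 270, 320], [55, 17, 36], 1]
    - [[-78, 361, 428], [73.8, 23, 48.7], 1]
    - [[-78, 361, 428], [73.8, 23, 48.7], 1]
    - [[-78, 361, 428], [73.8, 23, 48.7], 1]
    - [[-78, 361, 428], [73.8, 23, 48.7], 1]
    - [[-78, 361, 428], [73.8, 23, 48.7], 1]
    - [[-78, 361, 428], [73.8, 23, 48.7], 1]
    - [[-78, 361, 428], [73.8, 23, 48.7], 1]
    - [[-78, 361, 428], [73.8, 23, 48.7], 1]
    - [[-78, 361, 428], [73.8, 23, 48.7], 1]
    - [[-78, 361, 428], [73.8, 23, 48.7], 1]
    - [[-78, 361, 428], [73.8, 23, 48.7], 1]
    - [[-78, 361, 428], [73.8, 23, 48.7], 1]
    - [[-78, 361, 428], [73.8, 23, 48.7], 1]
    - [[-78, 361, 428], [73.8, 23, 48.7], 1]
    - [[-78, 361, 428], [73.8, 23, 48.7], 1]

```text
t: 1.6
ee_pos: [479.4, -151.1, 300.2]
tcp_rot: [0.596, 0.701, -0.093, 0.381]
force: [0.7, -0.1, -0.1]
grip_width: 1.0
```

```bash
cat > g.py <<'E'
from h import *
import sys
p,R,s=pose();print("t",s["t"],p.round(1),"q",s["joint_pos"].round(2),"F",s["force"].round(1),s["grip_width"]);print(R.round(3))
E
python3 - <<'E'
from g import *
h=np.array([-.398,.286,.8716]);E=np.array([392.3,321.2,191.4]);G=E-48*h
t=np.radians(50);a=np.array([0,np.sin(t),-np.cos(t)]);F=frame(a,np.cross(a,h))
print("pre",rel(p,R,G-71*a,F));print("grasp",rel(p,R,G+19*a,F))
E
```

```text
t 1.6 [ 479.4 -151.1  300.2] q [-0.49  0.38  0.19 -0.77 -1.81 -2.24] F [ 0.7 -0.1 -0.1] 0.999838001728039
[[ 0.001  0.906  0.423]
 [ 0.765  0.272 -0.584]
 [-0.644  0.324 -0.693]]
pre ([376.7, 14.3, -192.1], [-0.0, 0.1, 0.0])
grasp ([466.7, 14.3, -192.3], [-0.0, 0.1, 0.0])
```

move_arm:
  rows:
    - [[36, 1, -19], [0, 0, 0], 1]
    - [[72, 3, -38], [0, 0, 0], 1]
    - [[108, 4, -57], [0, 0, 0], 1]
    - [[144, 5, -76], [0, 0, 0], 1]
    - [[180, 7, -95], [0, 0, 0], 1]
    - [[216, 8, -114], [0, 0, 0], 1]
    - [[252, 10, -133], [0, 0, 0], 1]
    - [[288, 11, -152], [0, 0, 0], 1]
    - [[324, 12, -171], [0, 0, 0], 1]
    - [[355, 14, -185], [0, 0, 0], 1]
    - [[377, 14, -192], [0, 0, 0], 1]
    - [[377, 14, -192], [0, 0, 0], 1]
    - [[377, 14, -192], [0, 0, 0], 1]
    - [[377, 14, -192], [0, 0, 0], 1]

```text
t: 2.77
ee_pos: [411.9, 252.9, 195.2]
tcp_rot: [0.596, 0.701, -0.093, 0.381]
force: [0.6, -0.5, 0.7]
grip_width: 1.001
```

```bash
python3 - <<'E'
from g import *
from cell import viewer
h=np.array([-.398,.286,.8716]);E=np.array([392.3,321.2,191.4]);G=E-48*h
t=np.radians(50);a=np.array([0,np.sin(t),-np.cos(t)]);F=frame(a,np.cross(a,h))
print("grasp",rel(p,R,G+19*a,F))
w=viewer.camera("wrist");im=w["image"][:,:,::-1].copy()
M=np.array(w["mount"]);Ki=np.array(w["camera_matrix"])
for sd in (0,25,48,100):
    P=R.T@(E-sd*h-p);c=M[:3,:3].T@(P-M[:3,3])
    uv=cv2.projectPoints(c.reshape(1,3),np.zeros(3),np.zeros(3),Ki,np.array(w["D"]))[0].ravel();print(sd,uv.round(1))
    cv2.drawMarker(im,tuple(int(v) for v in uv),(0,255,0),0,12)
cv2.imwrite("pics/w1.png",im)
E
```

```text
t 2.7667 [411.9 252.9 195.2] q [ 0.25  0.18 -0.33 -1.01 -1.07 -2.44] F [ 0.6 -0.5  0.7] 1.0010482123850981
[[ 0.001  0.906  0.424]
 [ 0.764  0.272 -0.584]
 [-0.645  0.325 -0.692]]
grasp ([90.1, -0.4, -0.6], [0.0, 0.2, -0.0])
0 [317.8 174.2]
25 [317.8 216.6]
48 [317.8 251.4]
100 [317.8 317.5]
```

View pics/w1.png

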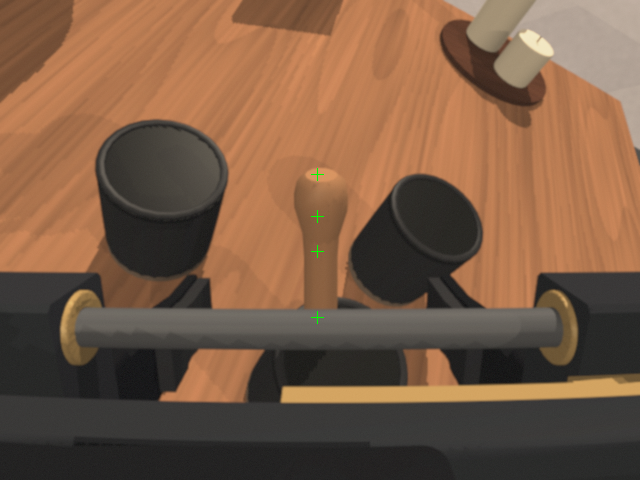

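The wrist picture shows the handle at column 320 (knob (320,195)), within a few pixels of the predicted axis. I'm advancing and closing.

move_arm:
  rows:
    - [[30, 0, 0], [0, 0, 0], 1]
    - [[60, 0, 0], [0, 0, 0], 1]
    - [[80, 0, 0], [0, 0, 0], 1]
    - [[90, 0, 0], [0, 0, 0], 1]
    - [[90, 0, 0], [0, 0, 0], 1]
    - [[90, 0, 0], [0, 0, 0], 0]
    - [[90, 0, 0], [0, 0, 0], 0]
    - [[90, 0, 0], [0, 0, 0], 0]
    - [[90, 0, 0], [0, 0, 0], 0]
    - [[90, 0, 0], [0, 0, 0], 0]
    - [[90, 0, 0], [0, 0, 0], 0]
    - [[90, 0, 0], [0, 0, 0], 0]
    - [[90, 0, 0], [0, 0, 0], 0]
    - [[90, 0, 0], [0, 0, 0], 0]
    - [[90, 0, 0], [0, 0, 0], 0]

```text
t: 4.07
ee_pos: [411.5, 322.6, 137.2]
tcp_rot: [0.596, 0.701, -0.092, 0.381]
force: [0.1, -0.2, -0.2]
grip_width: 0.324
```

```bash
python3 - <<'E'
from g import *
u=np.array([-.81,.58,0])
print("lift",[ (R.T@(u*k*.09+np.array([0,0,k]))).round(1).tolist() for k in (30,60,120,170)])
E
```

```text
t 4.0667 [411.5 322.6 137.2] q [ 0.38  0.29 -0.35 -1.12 -0.91 -2.36] F [ 0.1 -0.2 -0.2] 0.3241453127852613
[[ 0.001  0.906  0.424]
 [ 0.765  0.273 -0.584]
 [-0.644  0.325 -0.692]]
lift [[-18.1, 8.2, -22.6], [-36.3, 16.4, -45.2], [-72.5, 32.7, -90.5], [-102.7, 46.4, -128.2]]
```

move_arm:
  rows:
    - [[0, 0, 0], [0, 0, 0], 0]
    - [[0, 0, 0], [0, 0, 0], 0]
    - [[0, 0, 0], [0, 0, 0], 0]
    - [[0, 0, 0], [0, 0, 0], 0]
    - [[0, 0, 0], [0, 0, 0], 0]
    - [[0, 0, 0], [0, 0, 0], 0]

```text
t: 4.57
ee_pos: [411.8, 322.6, 137.3]
tcp_rot: [0.596, 0.701, -0.092, 0.381]
force: [1.0, 0.4, 0.1]
grip_width: 0.222
```

move_arm:
  rows:
    - [[-9, 4, -11], [0, 0, 0], 0]
    - [[-18, 8, -22.6], [0, 0, 0], 0]
    - [[-27, 12, -34], [0, 0, 0], 0]
    - [[-36, 16.4, -45], [0, 0, 0], 0]
    - [[-45, 20, -57], [0, 0, 0], 0]
    - [[-54, 24.5, -68], [0, 0, 0], 0]
    - [[-63, 28.5, -79], [0, 0, 0], 0]
    - [[-72.5, 32.7, -90.5], [0, 0, 0], 0]
    - [[-82, 37, -102], [0, 0, 0], 0]
    - [[-92, 42, -115], [0, 0, 0], 0]
    - [[-103, 46.4, -128], [0, 0, 0], 0]
    - [[-103, 46.4, -128], [0, 0, 0], 0]
    - [[-103, 46.4, -128], [0, 0, 0], 0]

```text
t: 5.65
ee_pos: [398.6, 331.2, 307.5]
tcp_rot: [0.596, 0.701, -0.092, 0.381]
force: [-0.5, 0.0, -1.3]
grip_width: 0.223
```

```bash
python3 - <<'E'
from g import *
from cell import viewer
d={n:viewer.camera(n) for n in("scene","side")};pickle.dump(d,open("c1.pkl","wb"))
h=np.array([-.398,.286,.8716]);g=p-19*R[:,0];E=g+48*h
o=[]
for n,c in d.items():
    im=c["image"][:,:,::-1].copy()
    uv=proj(c,[E,g,E-139*h,E-200*h]);print(uv.round())
    for q in uv: cv2.drawMarker(im,tuple(int(v) for v in q),(0,255,0),0,8)
    x,y=(330,100) if n=="scene" else (200,180)
    o.append(cv2.resize(im[y:y+260,x:x+200],None,fx=2,fy=2))
cv2.imwrite("pics/l1.png",np.hstack(o))
E
```

```text
t 5.65 [398.6 331.2 307.5] q [ 0.48  0.03 -0.21 -0.9  -1.05 -2.83] F [-0.5  0.  -1.3] 0.22299312285585982
[[ 0.001  0.905  0.425]
 [ 0.765  0.273 -0.583]
 [-0.644  0.325 -0.693]]
[[510. 189.]
 [494. 207.]
 [466. 238.]
 [448. 257.]]
[[344. 237.]
 [334. 255.]
 [317. 285.]
 [307. 302.]]
```

View pics/l1.png

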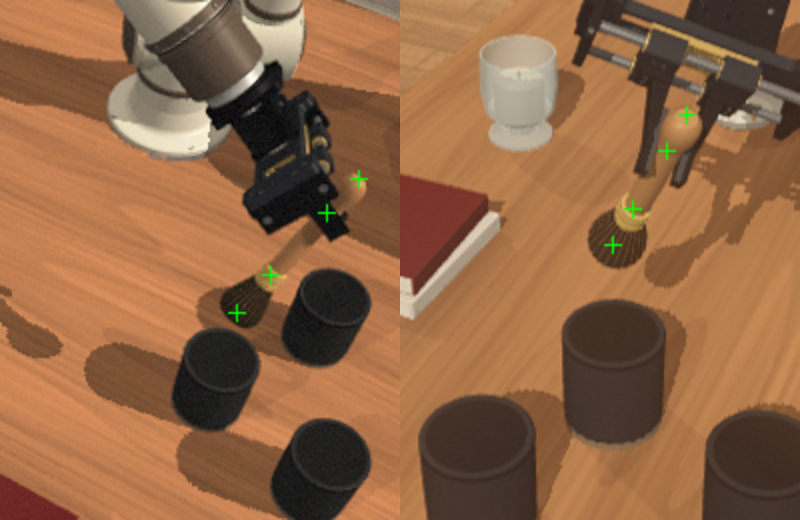

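The picture shows the brush fully out of the crock and held by the handle. Knob, ferrule and tip match the predicted markers, and the crock hasn't moved.

```bash
python3 - <<'E'
from g import *
h=np.array([-.398,.286,.8716]);ht=R.T@h;ht[1]=0;ht/=np.linalg.norm(ht);print("ht",ht)
def tgt(hL,y):  # R with R ht=hL, R ey=y
    hL=np.array(hL,float)/np.linalg.norm(hL);y=np.array(y,float)
    A=np.c_[ht,[0,1,0],np.cross(ht,[0,1,0])];B=np.c_[hL,y,np.cross(hL,y)];return B@A.T
F1=tgt([-1,0,-.054],[0,1,0]);F2=tgt([0,-1,-.054],[-1,0,0]);print(F1.round(2),F2.round(2))
P1=np.array([430,60,280])+19*F1[:,0];P2=np.array([470,-60,150])+19*F2[:,0]
print("1",rel(p,R,P1,F1));print("2 from 1",rel(P1,F1,P2,F2))
print("lower",(F2.T@[0,0,-132]))
np.savez("f.npz",F1=F1,F2=F2,P1=P1,P2=P2,ht=ht)
E
```

```text
t 5.75 [398.4 330.9 305.8] q [ 0.48  0.03 -0.21 -0.9  -1.05 -2.83] F [-0.3  0.6 -2.1] 0.21923317995110234
[[-0.001  0.906  0.422]
 [ 0.764  0.273 -0.584]
 [-0.645  0.322 -0.693]]
ht [-0.34324906  0.         -0.93924442]
[[ 0.39  0.    0.92]
 [ 0.    1.    0.  ]
 [-0.92  0.    0.39]] [[ 0.   -1.    0.  ]
 [ 0.39  0.    0.92]
 [-0.92  0.    0.39]]
1 ([-179.2, -52.5, 204.8], [-69.9, -47.9, -31.9])
2 from 1 ([132.3, -112.5, -21.2], [-82.7, 0.0, 35.4])
lower [121.35677515   0.         -51.92815349]
```

move_arm:
  rows:
    - [[-12, -3.5, 14], [-5, -3.4, -2.3], 0]
    - [[-24, -7, 27], [-9.3, -6.4, -4.3], 0]
    - [[-36, -10.5, 41], [-14, -9.6, -6.4], 0]
    - [[-48, -14, 55], [-18.6, -12.8, -8.5], 0]
    - [[-60, -17.5, 68], [-23.3, -16, -10.6], 0]
    - [[-72, -21, 82], [-28, -19.2, -12.8], 0]
    - [[-84, -24.5, 96], [-32.6, -22.4, -14.9], 0]
    - [[-96, -28, 109], [-37.3, -25.5, -17], 0]
    - [[-108, -31.5, 123], [-42, -28.7, -19.1], 0]
    - [[-120, -35, 137], [-46.6, -32, -21.3], 0]
    - [[-132, -38.5, 150], [-51.3, -35, -23.4], 0]
    - [[-144, -42, 164], [-56, -38.3, -25.5], 0]
    - [[-156, -46, 178], [-60.6, -41.5, -27.6], 0]
    - [[-168, -49, 191], [-65.2, -44.7, -29.8], 0]
    - [[-179, -52.5, 205], [-69.9, -47.9, -31.9], 0]
    - [[-179, -52.5, 205], [-69.9, -47.9, -31.9], 0]
    - [[-179, -52.5, 205], [-69.9, -47.9, -31.9], 0]
    - [[-179, -52.5, 205], [-69.9, -47.9, -31.9], 0]

```text
t: 7.25
ee_pos: [439.0, 61.1, 263.9]
tcp_rot: [0.002, 0.55, -0.0, 0.835]
force: [0.6, 0.3, -0.7]
grip_width: 0.219
```

```bash
python3 - <<'E'
from g import *
f=np.load("f.npz");print("2",rel(p,R,f["P2"],f["F2"]))
E
```

```text
t 7.25 [439.   61.1 263.9] q [ 0.67 -0.18 -0.73  0.37 -0.73 -2.48] F [ 0.6  0.3 -0.7] 0.21895474921918726
[[ 0.395  0.002  0.919]
 [ 0.001  1.    -0.003]
 [-0.919  0.002  0.395]]
2 ([132.8, -113.9, -23.1], [-82.9, 0.2, 35.4])
```

move_arm:
  rows:
    - [[9, -8, -2], [-6, 0, 2.5], 0]
    - [[18, -15, -3], [-11.8, 0, 5], 0]
    - [[28, -24, -5], [-17.8, 0, 7.6], 0]
    - [[38, -33, -7], [-23.7, 0, 10.1], 0]
    - [[47, -41, -8], [-29.6, 0, 12.6], 0]
    - [[57, -49, -10], [-35.5, 0, 15.2], 0]
    - [[66, -57, -12], [-41.5, 0, 17.7], 0]
    - [[76, -65, -13], [-47.4, 0, 20.2], 0]
    - [[85, -73, -15], [-53.3, 0, 22.7], 0]
    - [[95, -81, -17], [-59.2, 0, 25.3], 0]
    - [[104, -89, -18], [-65.1, 0, 27.8], 0]
    - [[114, -98, -20], [-71, 0, 30.3], 0]
    - [[123, -106, -21], [-77, 0, 32.9], 0]
    - [[133, -114, -23], [-82.9, 0.2, 35.4], 0]
    - [[133, -114, -23], [-82.9, 0.2, 35.4], 0]
    - [[133, -114, -23], [-82.9, 0.2, 35.4], 0]
    - [[133, -114, -23], [-82.9, 0.2, 35.4], 0]

```text
t: 8.67
ee_pos: [473.5, -53.9, 132.1]
tcp_rot: [-0.392, 0.388, 0.591, 0.589]
force: [0.3, -0.4, -0.4]
grip_width: 0.229
```

```bash
python3 - <<'E'
from g import *
from cell import viewer
f=np.load("f.npz");print("2",rel(p,R,f["P2"],f["F2"]));ht=f["ht"]
g=p-19*R[:,0];h=R@ht;print("g",g,"h",h)
print("lower to 17",(R.T@[0,0,17-g[2]]).round(1))
d={n:viewer.camera(n) for n in("scene","side")};pickle.dump(d,open("c2.pkl","wb"))
E=g+48*h;o=[]
for n,c in d.items():
    im=c["image"][:,:,::-1].copy()
    uv=proj(c,[E,g,E-139*h,E-200*h])
    for q in uv: cv2.drawMarker(im,tuple(int(v) for v in q),(0,255,0),0,8)
    x,y=(uv.mean(0)-[100,125]).astype(int);x=max(x,0);y=max(y,0)
    o.append(cv2.resize(im[y:y+250,x:x+200],None,fx=2,fy=2));print(n,x,y)
cv2.imwrite("pics/l2.png",np.hstack(o))
E
```

```text
t 8.6667 [473.5 -53.9 132.1] q [-0.06  0.3  -0.27 -0.46 -1.08  0.31] F [ 0.3 -0.4 -0.4] 0.22887847591946012
[[ 0.001 -1.    -0.006]
 [ 0.392 -0.005  0.92 ]
 [-0.92  -0.003  0.392]]
2 ([0.1, 3.5, 1.5], [0.4, -0.1, 0.0])
g [473.53251443 -61.38704313 149.5477449 ] h [ 0.00556405 -0.99859511 -0.05269579]
lower to 17 [121.9   0.4 -52. ]
scene 233 92
side 255 115
```

View pics/l2.png

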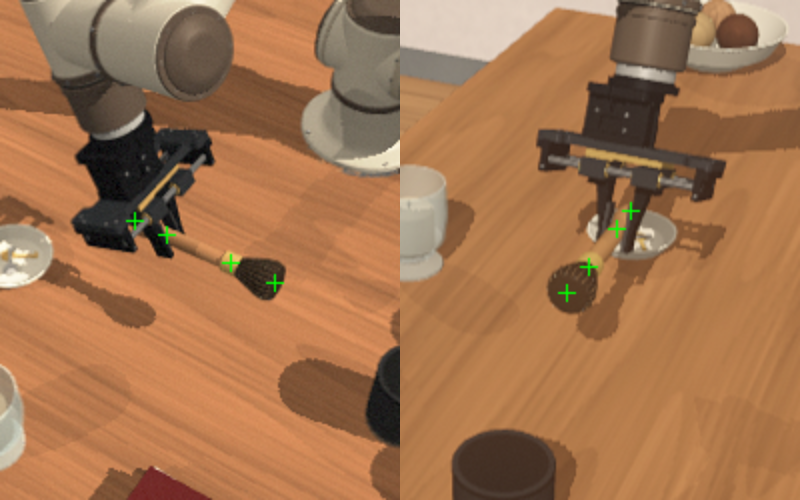

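The brush is horizontal with the handle toward -y, and the markers match. I'm lowering until the fingertips are just off the table, so g is at about 23 mm.

move_arm:
  rows:
    - [[18, 0, -8], [0, 0, 0], 0]
    - [[37, 0, -16], [0, 0, 0], 0]
    - [[55, 0, -24], [0, 0, 0], 0]
    - [[74, 0, -32], [0, 0, 0], 0]
    - [[88, 0, -38], [0, 0, 0], 0]
    - [[100, 0, -43], [0, 0, 0], 0]
    - [[109, 0, -46.5], [0, 0, 0], 0]
    - [[114, 0, -48.6], [0, 0, 0], 0]
    - [[116.5, 0, -49.7], [0, 0, 0], 0]
    - [[116.5, 0, -49.7], [0, 0, 0], 0]
    - [[116.5, 0, -49.7], [0, 0, 0], 0]
    - [[116.5, 0, -49.7], [0, 0, 0], 0]

```text
t: 9.77
ee_pos: [470.6, -53.9, 6.4]
tcp_rot: [-0.391, 0.389, 0.59, 0.59]
force: [-0.4, 0.6, -1.1]
grip_width: 0.222
```

move_arm:
  rows:
    - [[1.8, 0, -0.8], [0, 0, 0], 0]
    - [[1.8, 0, -0.8], [0, 0, 0], 0]
    - [[1.8, 0, -0.8], [0, 0, 0], 0.3]
    - [[1.8, 0, -0.8], [0, 0, 0], 0.3]
    - [[1.8, 0, -0.8], [0, 0, 0], 0.3]
    - [[1.8, 0, -0.8], [0, 0, 0], 0.4]
    - [[1.8, 0, -0.8], [0, 0, 0], 0.5]
    - [[1.8, 0, -0.8], [0, 0, 0], 0.6]
    - [[1.8, 0, -0.8], [0, 0, 0], 0.8]
    - [[1.8, 0, -0.8], [0, 0, 0], 1]
    - [[1.8, 0, -0.8], [0, 0, 0], 1]
    - [[1.8, 0, -0.8], [0, 0, 0], 1]
    - [[1.8, 0, -0.8], [0, 0, 0], 1]
    - [[-20, 0, 0], [0, 0, 0], 1]
    - [[-50, 0, 0], [0, 0, 0], 1]
    - [[-90, 0, 0], [0, 0, 0], 1]
    - [[-130, 0, 0], [0, 0, 0], 1]
    - [[-170, 0, 0], [0, 0, 0], 1]
    - [[-190, 0, 0], [0, 0, 0], 1]
    - [[-190, 0, 0], [0, 0, 0], 1]

```text
t: 11.43
ee_pos: [471.8, -130.4, 184.5]
tcp_rot: [-0.394, 0.388, 0.587, 0.591]
force: [0.4, -0.3, -0.2]
grip_width: 0.998
```

```bash
python3 - <<'E'
from g import *
from cell import viewer
d={n:viewer.camera(n) for n in("scene","side")};pickle.dump(d,open("c3.pkl","wb"))
o=[]
for n,c in d.items():
    im=c["image"][:,:,::-1].copy()
    uv=proj(c,[[471,-105,14],[471,31,21],[471,92,23]]);print(uv.round())
    x,y=(uv.mean(0)-[40,50]).astype(int);print(n,x,y)
    im=cv2.resize(im[y:y+100,x:x+80],None,fx=5,fy=5,interpolation=cv2.INTER_CUBIC)
    for k in range(0,80,10): cv2.putText(im,str(x+k),(k*5,8),0,.35,(255,255,255));cv2.line(im,(k*5,10),(k*5,18),(255,255,255))
    for k in range(0,100,10): cv2.putText(im,str(y+k),(0,k*5+4),0,.35,(255,255,255))
    o.append(im)
cv2.imwrite("pics/l3.png",np.hstack(o))
E
```

```text
t 11.4333 [ 471.8 -130.4  184.5] q [-0.21  0.28 -0.16 -0.41 -1.24  0.37] F [ 0.4 -0.3 -0.2] 0.9981378200323603
[[ 0.008 -1.    -0.004]
 [ 0.388 -0.001  0.922]
 [-0.922 -0.009  0.388]]
[[304. 236.]
 [347. 256.]
 [367. 266.]]
scene 299 202
[[368. 273.]
 [347. 303.]
 [337. 318.]]
side 310 247
```

View pics/l3.png

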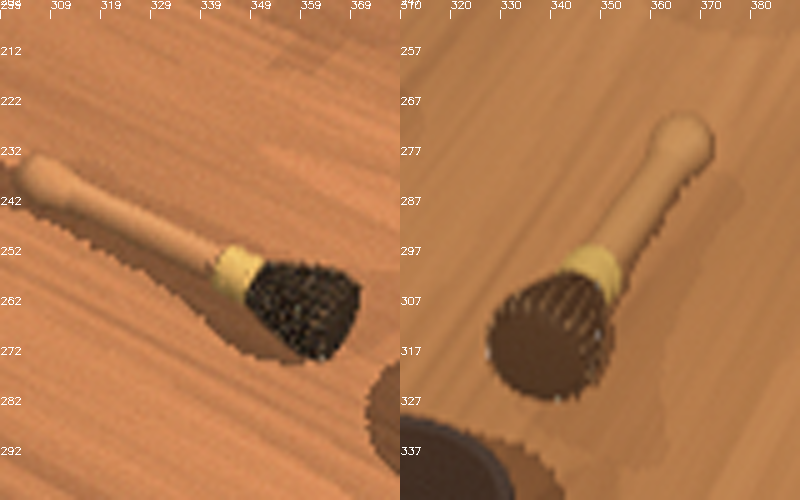

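The brush lies on the table with the ferrule at scene (346.6,256.2) / side (349,301.4) and the knob at (308,238) / (367,275.4).

```bash
python3 - <<'E'
from g import *
d=pickle.load(open("c3.pkl","rb"));S,T=d["scene"],d["side"]
f1=tri(S,(346.6,256.2),T,(349,301.4));k1=tri(S,(308,238),T,(367,275.4));print(f1,k1)
print(plane(S,(346.6,256.2),21),plane(T,(349,301.4),21),plane(S,(308,238),14),plane(T,(367,275.4),14))
fe=(plane(S,(346.6,256.2),21)+plane(T,(349,301.4),21))/2;kn=(plane(S,(308,238),14)+plane(T,(367,275.4),14))/2
h=kn-fe;print("len",np.linalg.norm(h));h/=np.linalg.norm(h);print("h",h)
# ferrule mask centroid by colour check in both views
for n,c in d.items():
    hsv=cv2.cvtColor(c["image"],cv2.COLOR_RGB2HSV);m=cv2.inRange(hsv,(20,110,120),(32,255,255))
    nn,l,st,ce=cv2.connectedComponentsWithStats(m);q=proj(c,fe)[0]
    i=1+np.argmin(np.linalg.norm(ce[1:]-q,axis=1)+1000*(st[1:,4]<20));print(n,ce[i],st[i,4],q,plane(c,ce[i],26))
F=frame([0,0,-1],np.cross([0,0,-1],h));g=fe+h*3;g[2]=23
P=g+19*F[:,0];print(F.round(3),g,P);print("pre",rel(p,R,P+[0,0,110],F));print("from pre: x +110")
E
```

```text
t 11.5333 [ 469.4 -128.   180.1] q [-0.21  0.28 -0.16 -0.42 -1.24  0.37] F [-0.1  0.7 -1.1] 0.9967771717438245
[[ 0.    -1.    -0.001]
 [ 0.392 -0.001  0.92 ]
 [-0.92  -0.     0.392]]
(array([469.56539607,  28.39554027,  21.22631576]), np.float64(3.9075671774099905)) (array([469.82981917, -92.82560746,  13.61833942]), np.float64(2.783026655740707))
[471.20005772  29.899321    21.        ] [469.07154285  25.46196829  21.        ] [471.35880744 -91.44424026  14.        ] [469.28780652 -94.3137156   14.        ]
len 120.7628161063122
h [ 0.00155269 -0.99831742 -0.05796486]
scene [347.25       253.83333333] 12 [346.08302216 255.54795081] [466.98717611  29.0942964   26.        ]
side [348.26666667 298.86666667] 30 [348.16473906 301.8469507 ] [471.44952653  24.09783594  26.        ]
[[ 0.    -1.    -0.002]
 [ 0.    -0.002  1.   ]
 [-1.     0.     0.   ]] [470.14045834  24.6856924   23.        ] [470.14045834  24.6856924    4.        ]
pre ([120.7, -0.9, 114.6], [-0.0, 23.1, 0.0])
from pre: x +110
```

move_arm:
  rows:
    - [[12, 0, 12], [0, 2.5, 0], 1]
    - [[24, 0, 24], [0, 5, 0], 1]
    - [[36, 0, 36], [0, 8, 0], 1]
    - [[50, 0, 50], [0, 11, 0], 1]
    - [[64, 0, 64], [0, 14, 0], 1]
    - [[78, -1, 78], [0, 17, 0], 1]
    - [[92, -1, 92], [0, 20, 0], 1]
    - [[108, -1, 104], [0, 23, 0], 1]
    - [[120.7, -1, 114.6], [0, 23.1, 0], 1]
    - [[120.7, -1, 114.6], [0, 23.1, 0], 1]
    - [[120.7, -1, 114.6], [0, 23.1, 0], 1]
    - [[120.7, -1, 114.6], [0, 23.1, 0], 1]

```text
t: 12.53
ee_pos: [469.9, 24.3, 113.2]
tcp_rot: [0.501, -0.5, -0.5, -0.498]
force: [-0.7, 0.7, -0.1]
grip_width: 1.002
```

```bash
python3 - <<'E'
from g import *
from cell import viewer
w=viewer.camera("wrist");im=w["image"][:,:,::-1].copy()
M=np.array(w["mount"])
h=np.array([.0016,-.998,-.058]);fe=np.array([470.1,27.7,21])
print("grasp",rel(p,R,[470.1,24.7,4],R))
for sd in (-11,0,3,11,61,-61):
    P=R.T@(fe+sd*h-p);c=M[:3,:3].T@(P-M[:3,3])
    uv=cv2.projectPoints(c.reshape(1,3),np.zeros(3),np.zeros(3),np.array(w["camera_matrix"]),np.array(w["D"]))[0].ravel();print(sd,uv.round(1))
    cv2.drawMarker(im,tuple(int(v) for v in uv),(0,255,0),0,12)
cv2.imwrite("pics/w2.png",im)
E
```

```text
t 12.5333 [469.9  24.3 113.2] q [ 0.4   0.24 -0.51  0.   -0.82 -0.4 ] F [-0.7  0.7 -0.1] 1.0015409373789435
[[-0.002 -1.    -0.002]
 [-0.002 -0.002  1.   ]
 [-1.     0.002 -0.002]]
grasp ([109.2, -0.4, 0.7], [0.0, 0.0, 0.0])
-11 [317.3 263.1]
0 [317.3 245.7]
3 [317.3 240.9]
11 [317.4 228.1]
61 [317.4 144.3]
-61 [317.3 338.5]
```

View pics/w2.png

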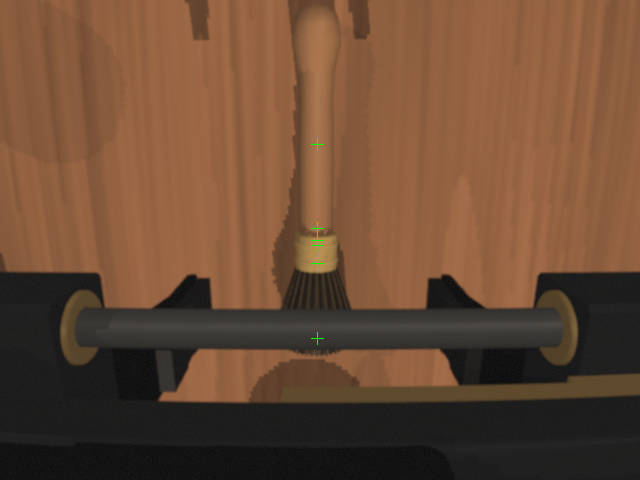

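The wrist picture shows the ferrule at rows 233–271, centred on column 317. That is about 3–4 mm further toward the bristles than predicted, so I'm shifting to match before gripping.

move_arm:
  rows:
    - [[25, 0, 2], [0, 0, 0], 1]
    - [[50, 0, 3], [0, 0, 0], 1]
    - [[75, 0, 4], [0, 0, 0], 1]
    - [[95, 0, 4], [0, 0, 0], 1]
    - [[105, 0, 4], [0, 0, 0], 1]
    - [[109.5, 0, 4], [0, 0, 0], 1]
    - [[109.5, 0, 4], [0, 0, 0], 1]
    - [[109.5, 0, 4], [0, 0, 0], 0]
    - [[109.5, 0, 4], [0, 0, 0], 0]
    - [[109.5, 0, 4], [0, 0, 0], 0]
    - [[109.5, 0, 4], [0, 0, 0], 0]
    - [[109.5, 0, 4], [0, 0, 0], 0]
    - [[109.5, 0, 4], [0, 0, 0], 0]
    - [[109.5, 0, 4], [0, 0, 0], 0]
    - [[109.5, 0, 4], [0, 0, 0], 0]
    - [[109.5, 0, 4], [0, 0, 0], 0]
    - [[109.5, 0, 4], [0, 0, 0], 0]
    - [[109.5, 0, 4], [0, 0, 0], 0]
    - [[109.5, 0, 4], [0, 0, 0], 0]
    - [[109.5, 0, 4], [0, 0, 0], 0]

```text
t: 14.25
ee_pos: [470.8, 28.4, 4.7]
tcp_rot: [0.501, -0.5, -0.5, -0.499]
force: [0.3, 0.6, -0.1]
grip_width: 0.288
```

move_arm:
  rows:
    - [[0, 0, 0], [0, 0, 0], 0]
    - [[0, 0, 0], [0, 0, 0], 0]
    - [[0, 0, 0], [0, 0, 0], 0]

```text
t: 14.5
ee_pos: [470.8, 28.4, 4.7]
tcp_rot: [0.501, -0.5, -0.5, -0.499]
force: [-0.1, 0.6, -0.5]
grip_width: 0.289
```

Ferrule gripped: 0.289 × 87 = 25 mm. I'm lifting and then turning.

move_arm:
  rows:
    - [[-8, 0, 0], [0, 0, 0], 0]
    - [[-25, 0, 0], [0, 0, 0], 0]
    - [[-50, 0, 0], [0, 0, 0], 0]
    - [[-75, 0, 0], [0, 0, 0], 0]
    - [[-100, 0, 0], [0, 0, 0], 0]
    - [[-125, 0, 0], [0, -5, 0], 0]
    - [[-150, 0, 0], [0, -10, 0], 0]
    - [[-175, 0, 0], [0, -15, 0], 0]
    - [[-200, 0, 0], [0, -20, 0], 0]
    - [[-220, 0, 0], [0, -25, 0], 0]
    - [[-240, 0, 0], [0, -30, 0], 0]
    - [[-255, 0, 0], [0, -35, 0], 0]
    - [[-265, 0, 0], [0, -40, 0], 0]
    - [[-275, 0, 0], [0, -45, 0], 0]
    - [[-285, 0, 0], [0, -50, 0], 0]
    - [[-290, 0, 0], [0, -55, 0], 0]
    - [[-290, 0, 0], [0, -60, 0], 0]
    - [[-290, 0, 0], [0, -65, 0], 0]
    - [[-290, 0, 0], [0, -66.7, 0], 0]
    - [[-290, 0, 0], [0, -66.7, 0], 0]

```text
t: 16.17
ee_pos: [470.2, 27.9, 293.1]
tcp_rot: [-0.142, 0.144, 0.693, 0.692]
force: [-0.5, -0.2, -0.8]
grip_width: 0.289
```

```bash
python3 - <<'E'
from g import *
from cell import viewer
d={n:viewer.camera(n) for n in("scene","side")};pickle.dump(d,open("c4.pkl","wb"))
t=np.radians(20);hd=np.array([0,-np.sin(t),-np.cos(t)])
g=p-19*R[:,0];o=[]
for n,c in d.items():
    im=c["image"][:,:,::-1].copy()
    uv=proj(c,[g+137*hd,g+122*hd,g-2*hd,g-63*hd]);print(uv.round())
    for q in uv: cv2.drawMarker(im,tuple(int(v) for v in q),(0,255,0),0,8)
    x,y=(uv.mean(0)-[80,100]).astype(int);x=max(x,0);y=max(y,0);print(n,x,y)
    o.append(cv2.resize(im[y:y+240,x:x+160],None,fx=2.5,fy=2.5))
cv2.imwrite("pics/l4.png",np.hstack(o))
G=np.array([457.5,352.5,258])
a=np.array([0,np.sin(np.radians(66.7)),-np.cos(np.radians(66.7))]);F=frame(a,[-1,0,0]);print("pre",rel(p,R,G+19*a,F))
E
```

```text
t 16.1667 [470.2  27.9 293.1] q [-0.35  0.33 -0.03 -1.06 -1.72  0.47] F [-0.5 -0.2 -0.8] 0.2892386516099411
[[-0.002 -1.     0.003]
 [ 0.918 -0.     0.396]
 [-0.396  0.004  0.918]]
[[326. 207.]
 [327. 204.]
 [345. 175.]
 [354. 158.]]
scene 257 85
[[362. 226.]
 [361. 221.]
 [357. 177.]
 [355. 153.]]
side 278 94
pre ([331.0, 12.4, 96.2], [-0.2, -0.0, -0.1])
```

View pics/l4.png

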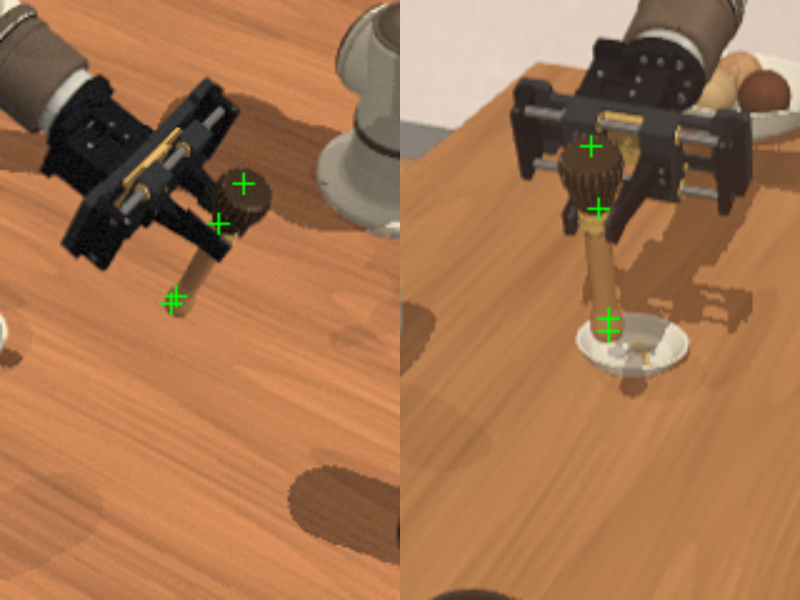

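The picture shows the brush handle-down, with the axis matching and the handle end about 3–4 mm lower than modelled. I'm moving over the crock.

move_arm:
  rows:
    - [[15, 0, 4], [0, 0, 0], 0]
    - [[40, 1, 11], [0, 0, 0], 0]
    - [[70, 3, 20], [0, 0, 0], 0]
    - [[100, 4, 29], [0, 0, 0], 0]
    - [[130, 5, 38], [0, 0, 0], 0]
    - [[160, 6, 47], [0, 0, 0], 0]
    - [[190, 7, 55], [0, 0, 0], 0]
    - [[220, 8, 64], [0, 0, 0], 0]
    - [[250, 9, 73], [0, 0, 0], 0]
    - [[275, 10, 80], [0, 0, 0], 0]
    - [[300, 11, 87], [0, 0, 0], 0]
    - [[318, 12, 92.5], [0, 0, 0], 0]
    - [[328, 12.4, 95.5], [0, 0, 0], 0]
    - [[331, 12.4, 96], [0, 0, 0], 0]
    - [[331, 12.4, 96], [0, 0, 0], 0]
    - [[331, 12.4, 96], [0, 0, 0], 0]
    - [[331, 12.4, 96], [0, 0, 0], 0]

```text
t: 17.68
ee_pos: [457.8, 369.9, 251.7]
tcp_rot: [-0.144, 0.143, 0.693, 0.692]
force: [-0.1, 0.9, -0.7]
grip_width: 0.292
```

```bash
python3 - <<'E'
from g import *
from cell import viewer
d={n:viewer.camera(n) for n in("scene","side")};pickle.dump(d,open("c5.pkl","wb"))
t=np.radians(20);hd=np.array([0,-np.sin(t),-np.cos(t)])
g=p-19*R[:,0];o=[];print("g",g,"E",g+139*hd)
th=np.linspace(0,2*np.pi,40);ring=np.c_[457.5+42*np.cos(th),278+42*np.sin(th),99+0*th]
for n,c in d.items():
    im=c["image"][:,:,::-1].copy()
    uv=proj(c,[g+139*hd,g+124*hd,g,g-61*hd])
    x,y=(uv.mean(0)-[80,80]).astype(int);print(n,x,y)
    im=cv2.resize(im[y:y+240,x:x+160],None,fx=2.5,fy=2.5)
    for q in (uv-[x,y])*2.5: cv2.drawMarker(im,tuple(int(v) for v in q),(0,255,0),0,10)
    for q in (proj(c,ring)-[x,y])*2.5: cv2.circle(im,tuple(int(v) for v in q),1,(0,0,255),-1)
    o.append(im)
cv2.imwrite("pics/l5.png",np.hstack(o))
print("insert full",(R.T@(118*hd/hd[2]*-1)).round(1))
E
```

```text
t 17.6833 [457.8 369.9 251.7] q [ 0.28  0.29 -0.19 -1.31 -1.15  0.36] F [-0.1  0.9 -0.7] 0.2922343233165797
[[-0.001 -1.    -0.002]
 [ 0.918 -0.001  0.397]
 [-0.397 -0.002  0.918]]
g [457.81231825 352.44430491 259.23047511] E [457.81231825 304.90350499 128.61320082]
scene 399 181
side 211 229
insert full [   7.5    0.2 -125.4]
```

View pics/l5.png

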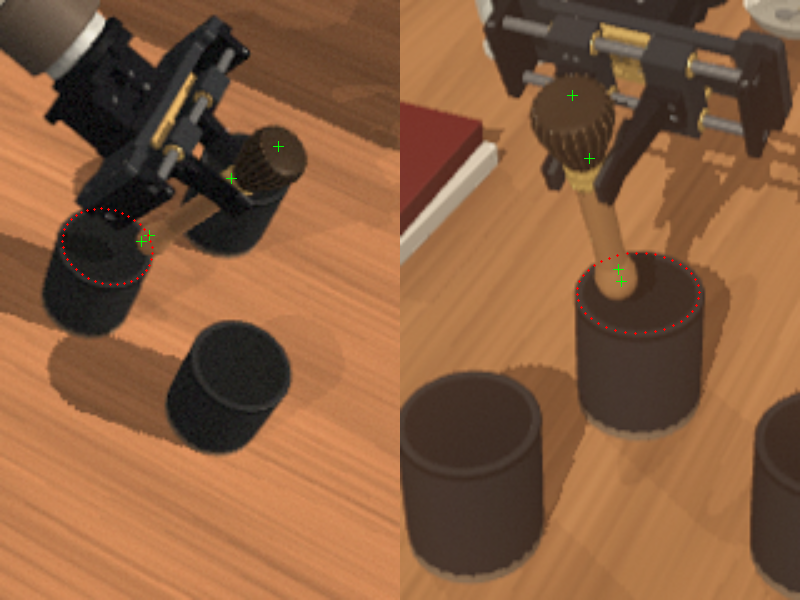

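The ring fits the crock rim, and the knob is over the mouth (side view (614,280)). I'm inserting along the brush axis.

move_arm:
  rows:
    - [[0, 2, 0], [0, 0, 0], 0]
    - [[0.6, 2, -10], [0, 0, 0], 0]
    - [[1.2, 2, -20], [0, 0, 0], 0]
    - [[1.8, 2, -30], [0, 0, 0], 0]
    - [[2.4, 2, -40], [0, 0, 0], 0]
    - [[3, 2, -50], [0, 0, 0], 0]
    - [[3.6, 2, -60], [0, 0, 0], 0]
    - [[4.2, 2, -70], [0, 0, 0], 0]
    - [[4.8, 2, -80], [0, 0, 0], 0]
    - [[5.4, 2, -90], [0, 0, 0], 0]
    - [[6, 2, -100], [0, 0, 0], 0]
    - [[6.3, 2, -105], [0, 0, 0], 0]
    - [[6.3, 2, -105], [0, 0, 0], 0]
    - [[6.3, 2, -105], [0, 0, 0], 0]

```text
t: 18.95
ee_pos: [455.9, 334.6, 152.6]
tcp_rot: [-0.143, 0.143, 0.693, 0.692]
force: [0.1, 0.9, -0.3]
grip_width: 0.289
```

move_arm:
  rows:
    - [[0.1, 0, -2], [0, 0, 0], 0]
    - [[0.2, 0, -4], [0, 0, 0], 0]
    - [[0.3, 0, -5], [0, 0, 0], 0]
    - [[0.3, 0, -5], [0, 0, 0], 0]
    - [[0.3, 0, -5], [0, 0, 0], 0]

```text
t: 19.37
ee_pos: [455.6, 333.2, 148.0]
tcp_rot: [-0.144, 0.143, 0.693, 0.692]
force: [-0.7, -0.4, -0.7]
grip_width: 0.29
```

move_arm:
  rows:
    - [[0.1, 0, -2], [0, 0, 0], 0]
    - [[0.2, 0, -4], [0, 0, 0], 0]
    - [[0.3, 0, -5], [0, 0, 0], 0]
    - [[0.3, 0, -5], [0, 0, 0], 0]
    - [[0.3, 0, -5], [0, 0, 0], 0]

```text
t: 19.78
ee_pos: [455.7, 331.4, 143.0]
tcp_rot: [-0.144, 0.143, 0.693, 0.692]
force: [0.3, 0.6, -0.4]
grip_width: 0.292
```

move_arm:
  rows:
    - [[0.1, 0, -1], [0, 0, 0], 0]
    - [[0.1, 0, -2], [0, 0, 0], 0]
    - [[0.1, 0, -2], [0, 0, 0], 0]
    - [[0.1, 0, -2], [0, 0, 0], 0]

```text
t: 20.12
ee_pos: [455.6, 330.7, 141.2]
tcp_rot: [-0.144, 0.143, 0.693, 0.692]
force: [0.4, 1.3, -0.3]
grip_width: 0.289
```

move_arm:
  rows:
    - [[0.1, 0, -1], [0, 0, 0], 0]
    - [[0.1, 0, -2], [0, 0, 0], 0]
    - [[0.1, 0, -2], [0, 0, 0], 0]
    - [[0.1, 0, -2], [0, 0, 0], 0]

```text
t: 20.45
ee_pos: [455.6, 330.0, 139.3]
tcp_rot: [-0.144, 0.143, 0.693, 0.692]
force: [-0.1, -0.8, -0.8]
grip_width: 0.292
```

move_arm:
  rows:
    - [[0.1, 0, -1], [0, 0, 0], 0]
    - [[0.1, 0, -2], [0, 0, 0], 0]
    - [[0.1, 0, -2], [0, 0, 0], 0]
    - [[0.1, 0, -2], [0, 0, 0], 0]

```text
t: 20.78
ee_pos: [455.6, 329.2, 137.4]
tcp_rot: [-0.144, 0.143, 0.693, 0.692]
force: [0.2, 0.9, -0.5]
grip_width: 0.288
```

move_arm:
  rows:
    - [[0.1, 0, -1], [0, 0, 0], 0]
    - [[0.1, 0, -1.5], [0, 0, 0], 0]
    - [[0.1, 0, -1.5], [0, 0, 0], 0]
    - [[0.1, 0, -1.5], [0, 0, 0], 0]

```text
t: 21.12
ee_pos: [455.7, 328.7, 136.1]
tcp_rot: [-0.144, 0.143, 0.693, 0.692]
force: [0.2, 0.2, -0.6]
grip_width: 0.289
```

move_arm:
  rows:
    - [[0.1, 0, -1], [0, 0, 0], 0]
    - [[0.1, 0, -1.5], [0, 0, 0], 0]
    - [[0.1, 0, -1.5], [0, 0, 0], 0]
    - [[0.1, 0, -1.5], [0, 0, 0], 0]

```text
t: 21.45
ee_pos: [455.7, 328.3, 134.7]
tcp_rot: [-0.144, 0.143, 0.693, 0.692]
force: [-0.0, -0.5, -0.2]
grip_width: 0.292
```

move_arm:
  rows:
    - [[0.1, 0, -1], [0, 0, 0], 0]
    - [[0.1, 0, -1.5], [0, 0, 0], 0]
    - [[0.1, 0, -1.5], [0, 0, 0], 0]
    - [[0.1, 0, -1.5], [0, 0, 0], 0]

```text
t: 21.78
ee_pos: [455.7, 328.3, 134.2]
tcp_rot: [-0.143, 0.142, 0.693, 0.692]
force: [-0.5, 1.3, 2.9]
grip_width: 0.292
```

move_arm:
  rows:
    - [[0.1, 0, -1], [0, 0, 0], 0]
    - [[0.1, 0, -1.5], [0, 0, 0], 0]
    - [[0.1, 0, -1.5], [0, 0, 0], 0]
    - [[0.1, 0, -1.5], [0, 0, 0], 0]

```text
t: 22.12
ee_pos: [455.8, 328.4, 133.9]
tcp_rot: [-0.143, 0.141, 0.694, 0.692]
force: [-0.6, 2.3, 7.3]
grip_width: 0.29
```

Floor contact felt (7 N up). I'm releasing and backing out along the tool axis.

move_arm:
  rows:
    - [[0, 0, 0.5], [0, 0, 0], 0.4]
    - [[0, 0, 0.5], [0, 0, 0], 0.5]
    - [[0, 0, 0.5], [0, 0, 0], 0.7]
    - [[0, 0, 0.5], [0, 0, 0], 1]
    - [[0, 0, 0.5], [0, 0, 0], 1]
    - [[0, 0, 0.5], [0, 0, 0], 1]
    - [[0, 0, 0.5], [0, 0, 0], 1]
    - [[0, 0, 0.5], [0, 0, 0], 1]
    - [[0, 0, 0.5], [0, 0, 0], 1]
    - [[-10, 0, 0.5], [0, 0, 0], 1]
    - [[-25, 0, 0], [0, 0, 0], 1]
    - [[-50, 0, 0], [0, 0, 0], 1]
    - [[-80, 0, 0], [0, 0, 0], 1]
    - [[-110, 0, 0], [0, 0, 0], 1]
    - [[-140, 0, 0], [0, 0, 0], 1]
    - [[-160, 0, 0], [0, 0, 0], 1]
    - [[-160, 0, 0], [0, 0, 0], 1]
    - [[-160, 0, 0], [0, 0, 0], 1]

```text
t: 23.62
ee_pos: [456.4, 178.9, 196.2]
tcp_rot: [-0.144, 0.143, 0.692, 0.693]
force: [-0.3, -0.1, 0.3]
grip_width: 1.0
```

```bash
python3 - <<'E'
from g import *
from cell import viewer
d={n:viewer.camera(n) for n in("scene","side")};pickle.dump(d,open("c6.pkl","wb"))
o=[]
th=np.linspace(0,2*np.pi,40);ring=np.c_[457.5+42*np.cos(th),278+42*np.sin(th),99+0*th]
for n,c in d.items():
    im=c["image"][:,:,::-1].copy();x,y=(proj(c,[457.5,278,99])[0]-[80,120]).astype(int);print(n,x,y)
    im=cv2.resize(im[y:y+200,x:x+160],None,fx=2.5,fy=2.5)
    for q in (proj(c,ring)-[x,y])*2.5: cv2.circle(im,tuple(int(v) for v in q),1,(0,0,255),-1)
    o.append(im)
cv2.imwrite("pics/l6.png",np.hstack(o))
E
```

```text
t 23.6167 [456.4 178.9 196.2] q [-0.09  0.38 -0.25 -1.19 -1.4   0.62] F [-0.3 -0.1  0.3] 1.0001315326908422
[[ 0.002 -1.    -0.002]
 [ 0.918  0.001  0.397]
 [-0.397 -0.003  0.918]]
scene 362 159
side 226 225
```

View pics/l6.png

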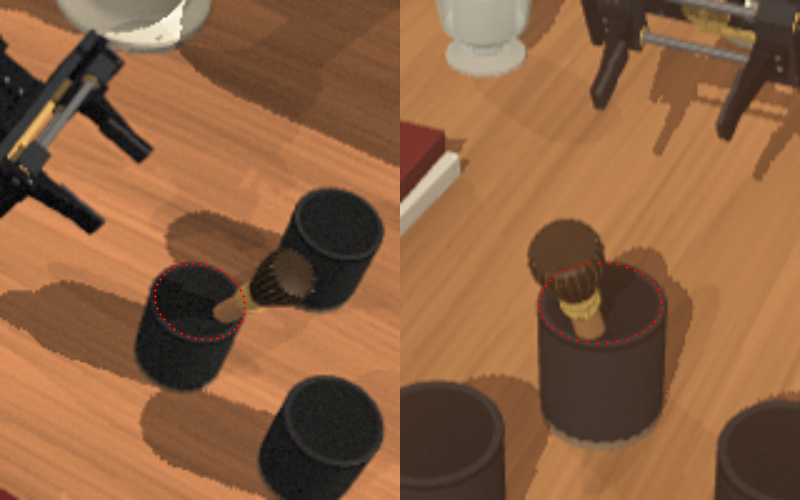

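```bash
python3 - <<'E'
from h import *
from cell import viewer
d=pickle.load(open("c6.pkl","rb"));S,T=d["scene"],d["side"]
t=tri(S,(478.8,270.2),T,(293.2,324.2));f=tri(S,(462,279),T,(297.6,346.2));print(t,f)
h=t[0]-f[0];print(np.linalg.norm(h));h/=np.linalg.norm(h);print("lean",np.degrees(np.arccos(h[2])),"end",t[0]-200*h)
for a in (26,28,30,32,34): print(a,"tip z implied end z",t[0][2]-200*np.cos(np.radians(a)))
n=viewer.camera("side");D=np.abs(n["image"].astype(int)-T["image"]).max(2)[225:425,226:386];print("moved px",(D>40).sum())
E
```

```text
(array([455.17127128, 342.11980505, 190.3102972 ]), np.float64(6.4792621028527115)) (array([455.04152708, 319.35025418, 130.98785289]), np.float64(0.391651922118638))
63.542282602458386
lean 20.998457539927603 end [454.76290006 270.45240522   3.59228244]
26 tip z implied end z 10.551487935429748
28 tip z implied end z 13.72077862347777
30 tip z implied end z 17.105216438375408
32 tip z implied end z 20.700677963977967
34 tip z implied end z 24.50278268425484
moved px 14
```

```bash
python3 -c "
from cell import order
print(order.sign_off())"
```

```text
the job is handed in; nothing more can be done
None
```

The brush now stands handle-down in its crock with the bristles up, and the job is handed in; sign-off gave no verdict. I pulled it out by the handle and laid it on the table, letting go with the handle a few mm up. I then regripped it by the brass ferrule, turned it over, lowered it until the handle touched the floor (about 7 N) and let go. The last move ended at about 23.6 s of the 69 s allowed.

**Last checks:**
- **Brush:** it leans roughly 21–26° on the +y rim, with the bristle end about 190 mm up.
- **Handle end:** it was not visible. I worked it out as 4–11 mm above the crock's underside, and the floor is at 9 mm, so this agrees only roughly. The two camera rays to the bristle end missed each other by 6.5 mm.
- **Crock:** its rim still matches its starting outline in both views.
- **At rest:** comparing two pictures, only 14 pixels changed. I took that as image noise.
- **Robot:** the gripper is open, well clear of everything, and reads no force.
- **Candle holder, books and dish:** none of my moves came near them, but I did not measure their final positions.

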